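# Catch the thread of the sweets jar

## Task

The lid with the wooden grip bar is sitting loose on top of the round sweets jar, its thread not caught. Without lifting it off the jar, turn it backward (anticlockwise from above) until you feel it drop into the thread, then turn it forward (clockwise) until it comes to its stop, fully home, and let go. Leave the other things on the counter where they are.

Things in the scene. Friction and masses are not known exactly. Their poses are not given: they have to be found in the camera images.
- lid_grip (a point): Centre of the loose lid's grip bar: dark wood, 90 mm long, 18 mm wide, 36 mm high, standing across the middle of the lid's flat top. The point lies half-way up the bar (18 mm above the flat of the lid), on the lid's axis. x runs along the bar, y across it, z up.
- lid: The loose aluminium lid: cap 108 mm across, 29 mm high without bar, about 0.3 kg; origin at the centre of its underside, 47 mm below lid_grip, axes the same. Clockwise it soon meets a blind end. Anticlockwise by 15 to 65 degrees it reaches the thread start and, if free to sink, falls 9 mm by its own weight (gripped tightly it must be lowered); 20 degrees on is a stop. If it tips, turn on backward till it sits level.
- jar_mouth (a point): Centre of the jar's rim, hidden under the lid, 135 mm above the counter; z up along the jar's axis. lid_grip is 40 mm above it with the lid loose, 31 mm once dropped, 25 mm when home. From the drop, about 65 degrees clockwise (85 from the backward stop) sink the lid the last 6 mm to a firm stop. It turns easily, stays where it is left, and has about 1 mm of sideways play.
- jar: Round glass sweets jar half full of round chocolates, under the lid with the long bar. Body 124 mm across, on a round wooden foot 140 mm across, fixed to the counter. Origin: centre of its underside. The thread start cannot be seen.
- knob_jar: Bystander: slimmer closed jar with white sweets, 116 mm across the foot, 160 mm high, small wooden ball on its lid; fixed, on the other side from the jar (left or right varies). Origin: centre of its underside.
- scoop: Bystander: aluminium sweets scoop with a wooden handle, 155 mm long, 38 mm wide, 20 mm high, lying between the jars. Origin at its underside.
- gift_box: Bystander: cardboard gift box 110 x 80 x 45 mm with a ribbon. Origin: centre of its underside.
- gift_box_flat: Bystander: flat gift box 130 x 130 x 30 mm with a ribbon. Origin: centre of its underside.
- cup: Bystander: white mug, 80 mm across, 75 mm high. Origin: centre of its underside.
- cocoa_tin: Bystander: tin, 72 mm across, 110 mm high. Origin: centre of its underside.
Mind the look-alikes: they are no part of the job. What is meant by the lid is not blue or green, and is the larger of those in its own colour.

How it is judged:
By the outcome, as a careful person would: the job done as asked, in the order asked, and still so for the second after the job is handed in, with the robot touching nothing.
It also fails if it takes over 51 s, if anything falls off the work surface, if the arm or the gripper's body presses on something with over 40 N, if the wrist force passes 120 N, or if a joint passes its speed limit or range.

## Robot

A 6-joint arm with a two-finger parallel gripper is mounted at the origin on the work surface. World frame = base frame: x ahead of the robot, y to its left, z up, the work surface at z = 0. Lengths are in m, angles in rad, forces in N, time in s.
With the tool pointing down it reaches from about 0.35 to 0.875 m from the base axis. Payload 15.5 kg.
Tool frame: the origin (TCP) lies on the front face of the gripper's body, between the roots of the fingers; the fingertips stand 73 mm ahead of it and the grasp point (between the pads) lies 54 mm ahead of it; z points along the fingers, y is the line along which they close (so a half turn about z gives the same grasp; the last joint's range is limited). The gripper opens to 85 mm and grips with 20 to 120 N. Pads are 22 mm wide; open, the fingers measure 114 mm over their backs; the gripper's body (76 mm by 85 mm) begins 54 mm behind the grasp point. The pads swing forward as they close: fully open they stand 13 mm farther back than shut.
Start: joints at [-1.252, 0.494, 1.345, -0, 1.302, -0.096], TCP at [0.251, -0.572, 0.304] pointing down, gripper open.
Joint ranges: [-2.91, 2.91], [-0.82, 2.16], [0.22, 2.67], [-1.22, 4.37], [0.12, 2.79], [-3.08, 3.08]. Speed limits (rad/s): [1.89, 1.89, 2.57, 3.01, 3.01, 3.01].

## Interface

Orientations are given as a 3x3 rotation matrix whose columns are the frame's x, y, z axes.
In Python, from plant import bot, imaging, nets gives the robot as it stands.
- The arm moves only by the tool move_arm, never from a script. Its argument "moves" is a list of rows, each a list of 6 numbers: the shift along the tool's x, y, z normalised to -1 to 1, where 1 is 0.12 m, then the turn, a rotation vector about the tool's x, y, z normalised to -1 to 1, where 1 is pi/2 rad. A call has 1 to 8 rows; each row is the pose to reach, as a shift and turn from the pose commanded when the call began, along the tool's axes at that moment; what a row does not reach only later rows make up. A row lasts 1/8 s, in which the tool goes at most 62.5 mm and 10.7 degrees, less where a joint would pass 70% of its speed; a pose out of reach is approached as far as the arm can. A call with a number of a shift or a turn outside -1 to 1 is refused whole. A call with a gripper value outside its range is refused whole. "jaw" is the opening, from 0 (shut) to 1 (fully open), set as the call begins (left out, the last holds). The fingers move at their own pace and stop on an object; "force" is the grip in N (left out, the last holds). Time passes only in rows, so rows that repeat a pose let the fingers close. It gives the time, the measured TCP pose, the force, the opening and the grip force at its end, in the units of the state.
- bot.observe(): the state, without advancing time (a new reading comes with each control period).
- imaging.read_camera(name): name is "scene" or "side" or "wrist"; returns the picture (480x640x3 uint8, red, green, blue); there is no depth.
- imaging.camera_params(name): a dict with "vfov" (degrees; the focal length in pixels is half the picture's height over the tangent of half this angle, whatever the lens; pixels are square), "cx", "cy" (the principal point, pixels), "R" (3x3) and "t" (3): a world point X has camera coordinates R X + t; the wrist camera has in their place "tool_from_camera" (4x4, takes a point from camera to tool coordinates, whose origin is the TCP and whose axes are the flange's). Camera axes: x right, y down, z forward; pixel columns grow to the right and rows downward; lengths in m; the calibration is good to about 2 mm. A picture is of the moment at which its call begins: read the wrist's pose just before it. camera_params takes no time and is no camera call.
- bot.close_job(): hands the job in; it is judged then, once.
Trained networks look in the newest picture that a camera, given by its name, has taken for a name from the list of things; names that differ only in an ending like _2 or _b are one class to them, and where a whole thing is asked for, a point or a joint stands for the part that bears it (a point fixed in the world has none). Each returns a list of dicts, best first, with "p" (0 to 1); they miss things now and then, are a little off and sometimes report something else, mostly with a low value. They report only what shows in the picture. A call takes as long as a camera call. They do not tell look-alikes from the thing itself.
- nets.trace(camera, name): "pixels" (480x640 bool, what is visible of it) and "rect" ([left, top, width, height] in pixels, round what is visible of it).
The state is a dict: "time_s": time; "joints": joint angles; "qd": joint speeds; "joint_torque": joint torques, N m; "eef_pos": TCP position; "orientation": TCP orientation; "ft_force": force on the tool from outside, world axes, zero at the start; "ft_torque": the same for the moment, N m; "grip_width": opening from 0.0 (shut) to 1.0 (fully open); "grasp_force": force on a finger pad.
Only numpy, scipy, OpenCV 4.12 (cv2) and the standard library are available. Lean on these libraries where they do the work, as an engineer would, in place of code of your own. Each camera call takes 0.05 s, during which the arm holds its last target. There are 200 camera calls.

## Working session

There is one attempt and no reset: what is moved stays moved. The work goes in short steps, Python scripts to look and compute and a tool call to move; the robot and the scene stay as the last step left them, time stands still between calls to the robot, and variables do not carry over. Pictures are saved under pics/ and viewed, at most 10 in all, crops included, and the job is handed in when it is done.

Besides the shell and the picture viewer there is one more tool, called after "Emit:" as name([rows], argument=value, ...), one row to a line, values as JSON. move_arm: Moves the arm, as the interface text tells. Scaled input: -1 to 1 covers 0.12 m each way for a shift and pi/2 rad each way for a turn. Its arguments: {"type":"object","properties":{"moves":{"type":"array"},"jaw":{"type":"number"},"force":{"type":"number"}},"required":["moves"]}

```bash
mkdir -p pics; python3 - <<'E'
from plant import bot, imaging, nets
import cv2,numpy as np
ims=[]
for c in ["scene","side"]:
    im=imaging.read_camera(c); cv2.imwrite(f"pics/{c}0.png",im[:,:,::-1])
    p=imaging.camera_params(c); print(c,{k:np.round(v,4).tolist() for k,v in p.items()})
    for n in ["lid_grip","lid","jar"]:
        for d in nets.trace(c,n)[:4]: 
            ys,xs=np.nonzero(d["pixels"]); print(n,round(d["p"],2),d["rect"],xs.mean().round(1),ys.mean().round(1))
s=bot.observe(); print(s["time_s"],s["eef_pos"],s["orientation"],s["ft_force"])
p=imaging.camera_params("wrist");print(p)
E
```

```text
scene {'vfov': 44.6938, 'cx': 314.8247, 'cy': 240.0478, 'R': [[-0.873, 0.4872, 0.0194], [0.3552, 0.6627, -0.6593], [-0.3341, -0.5687, -0.7516]], 't': [0.5263, -0.1409, 1.7436]}
lid_grip 0.86 [409.4, 292.2, 29.9, 33.4] 423.2 310.4
lid_grip 0.84 [371.9, 245.3, 41.2, 37.6] 395.9 260.7
lid_grip 0.75 [350.7, 343.7, 31.0, 28.0] 363.9 357.5
lid_grip 0.55 [331.9, 245.1, 48.1, 47.4] 353.8 266.3
lid 0.94 [349.0, 344.5, 31.7, 30.7] 364.5 357.7
lid 0.86 [408.7, 293.9, 29.4, 33.5] 422.9 310.3
lid 0.82 [329.9, 244.0, 45.3, 43.7] 353.9 266.1
lid 0.6 [374.4, 246.4, 42.2, 37.8] 395.5 260.9
jar 0.72 [321.5, 266.7, 54.6, 59.0] 349.9 300.8
side {'vfov': 44.1535, 'cx': 325.1979, 'cy': 242.3353, 'R': [[-0.8631, -0.505, -0.0025], [-0.2527, 0.4364, -0.8635], [0.4372, -0.7447, -0.5043]], 't': [0.5167, 0.2744, 1.3369]}
lid_grip 0.96 [281.4, 244.1, 48.1, 45.9] 305.3 268.7
lid_grip 0.95 [351.7, 297.5, 47.6, 42.0] 373.7 321.7
lid_grip 0.86 [317.5, 342.4, 31.0, 32.3] 332.7 359.7
lid_grip 0.58 [232.3, 327.1, 33.4, 28.2] 249.2 341.3
lid 0.94 [237.0, 324.8, 28.0, 29.3] 249.3 341.2
lid 0.68 [353.9, 298.1, 46.3, 45.0] 374.3 322.5
lid 0.64 [317.7, 340.7, 28.4, 34.5] 332.3 359.4
lid 0.58 [282.0, 243.7, 46.8, 44.2] 305.3 268.6
jar 0.89 [281.9, 278.6, 52.3, 55.7] 306.4 307.8
0.4 [ 0.25129708 -0.57220678  0.30378945] [[ 9.15593232e-01  4.02105746e-01 -4.43968236e-05]
 [ 4.02105748e-01 -9.15593217e-01  1.67373355e-04]
 [ 2.66523573e-05 -1.71098129e-04 -9.99999985e-01]] [-0.76414997 -0.42622463  0.17890147]
{'vfov': 62.78798473049585, 'cx': 321.4251364541453, 'cy': 240.33083568572698, 'tool_from_camera': array([[-4.49186703e-04, -9.44575516e-01, -3.28293913e-01,
         8.42966043e-02],
       [ 9.99999369e-01, -8.62831841e-05, -1.11998859e-03,
        -4.25113699e-04],
       [ 1.02958755e-03, -3.28294209e-01,  9.44574958e-01,
        -7.02741885e-02],
       [ 0.00000000e+00,  0.00000000e+00,  0.00000000e+00,
         1.00000000e+00]])}
```

View pics/scene0.png

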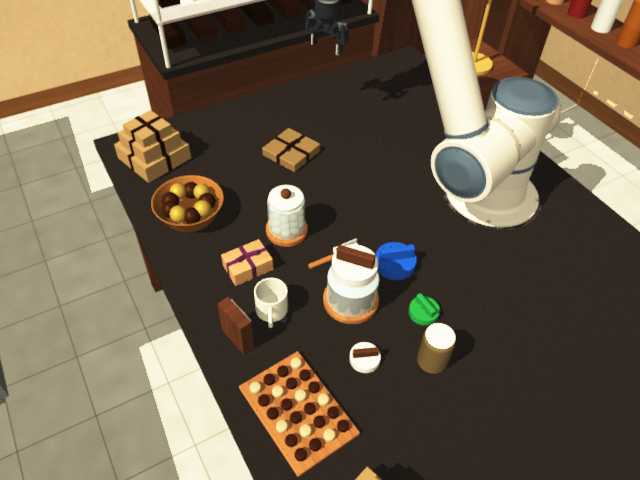

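View pics/side0.png

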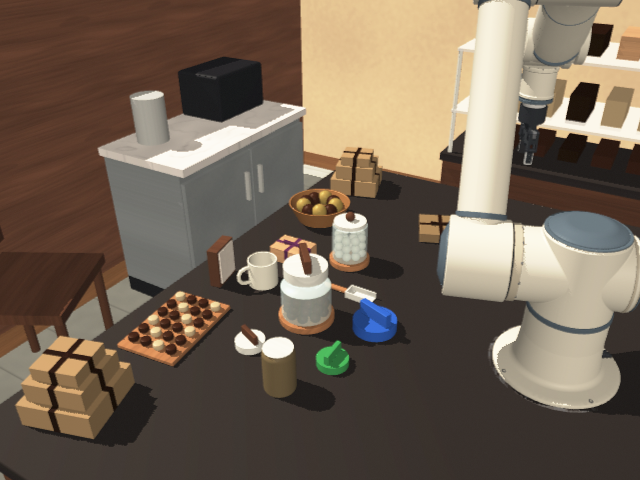

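The scene view shows the lid with the dark bar on the sweets jar at about (355,258). The side view shows it at (305,262). The blue, green and small white lids are look-alikes lying on the counter. Next I'll fit a bar model to both views.

```bash
cat > h.py <<'E'
import numpy as np,cv2
from plant import bot, imaging, nets
from scipy.optimize import minimize
def cam(name,s=None):
    p=imaging.camera_params(name); f=240/np.tan(np.radians(p["vfov"])/2)
    if name=="wrist":
        T=np.eye(4);T[:3,:3]=s["orientation"];T[:3,3]=s["eef_pos"]
        M=np.linalg.inv(T@p["tool_from_camera"]);R,t=M[:3,:3],M[:3,3]
    else: R,t=np.array(p["R"]),np.array(p["t"])
    return f,p["cx"],p["cy"],R,t
def proj(c,X):
    f,cx,cy,R,t=c; q=X@R.T+t; return np.c_[f*q[:,0]/q[:,2]+cx,f*q[:,1]/q[:,2]+cy]
def wood(im,roi):
    x,y,w,h=roi; m=np.zeros(im.shape[:2],bool)
    a=im[y:y+h,x:x+w].astype(int); r,g,b=a[...,0],a[...,1],a[...,2]
    m[y:y+h,x:x+w]=(r-b>18)&(r>1.4*b)&(r<150)
    n,l,st,_=cv2.connectedComponentsWithStats(m.astype(np.uint8))
    return l==1+np.argmax(st[1:,4])
def box(v,z):
    x,y,a=v; c=np.array([[i*.045,j*.009,k*.018] for i in(-1,1) for j in(-1,1) for k in(-1,1)])
    R=np.array([[np.cos(a),-np.sin(a),0],[np.sin(a),np.cos(a),0],[0,0,1]]); return c@R.T+[x,y,z]
def sil(c,P,S=8):
    m=np.zeros((480*1,640),np.uint8)
    h=cv2.convexHull(np.round(proj(c,P)*16).astype(np.int32))
    cv2.fillConvexPoly(m,h,255,cv2.LINE_AA,4); return m/255.
def fit(cs,ms,z,v0):
    bl=[cv2.GaussianBlur(m.astype(float),(0,0),1) for m in ms]
    def cost(v): return sum(((cv2.GaussianBlur(sil(c,box([v[0]/10,v[1]/10,v[2]],z)),(0,0),1)-b)**2).sum()/max(1,b.sum()) for c,b in zip(cs,bl))
    best=min((minimize(cost,[v0[0]*10,v0[1]*10,a],method="Nelder-Mead",options=dict(initial_simplex=np.array([[v0[0]*10,v0[1]*10,a]]*4)+np.r_[np.zeros((1,3)),np.diag([.1,.1,.2])])) for a in (v0[2] if np.ndim(v0[2]) else [v0[2]])),key=lambda r:r.fun)
    return best.x/[10,10,1],best.fun
def ray(c,u,z):
    f,cx,cy,R,t=c; d=R.T@[(u[0]-cx)/f,(u[1]-cy)/f,1]; o=-R.T@t; return o+d*(z-o[2])/d[2]
E
python3 - <<'E'
from h import *
cs=[cam("scene"),cam("side")]
ims=[cv2.imread(f"pics/{n}0.png")[:,:,::-1] for n in("scene","side")]
ms=[wood(ims[0],(328,240,56,32)),wood(ims[1],(285,238,45,42))]
for c,m in zip(cs,ms):
    ys,xs=np.nonzero(m); print(m.sum(),xs.min(),xs.max(),ys.min(),ys.max(),ray(c,(xs.mean(),ys.mean()),.175))
    v0=ray(c,(xs.mean(),ys.mean()),.175)
for z in (.17,.175,.18): print(z,fit(cs,ms,z,(v0[0],v0[1],np.arange(0,3.1,.4))))
E
```

```text
539 337 375 244 268 [0.57543996 0.13514054 0.175     ]
261 296 310 243 273 [0.57565555 0.13391931 0.175     ]
0.17 (array([0.57636635, 0.13182441, 2.22206859]), np.float64(0.2832963818403039))
0.175 (array([0.57540339, 0.13507809, 2.22291233]), np.float64(0.2553451686034356))
0.18 (array([0.57533388, 0.13655509, 2.22521163]), np.float64(0.30173198776109383))
```

Emit:
move_arm([
  [0.4,-0.35,0,0,0,0],
  [0.8,-0.7,0,0,0,0],
  [0.968,-0.861,0,0,0,0],
])

```text
time_s: 0.78
eef_pos: [0.3169, -0.4283, 0.304]
orientation: [[0.915, 0.403, -0.0], [0.403, -0.915, 0.001], [0.0, -0.001, -1.0]]
ft_force: [0.2, 0.2, -0.2]
grip_width: 1.005
grasp_force: 0.0
```

Emit:
move_arm([
  [0.4,-0.35,0,0,0,0],
  [0.8,-0.7,0,0,0,0],
  [0.968,-0.861,0,0,0,0],
])

```text
time_s: 1.15
eef_pos: [0.3816, -0.287, 0.304]
orientation: [[0.915, 0.404, 0.0], [0.404, -0.915, 0.0], [0.0, -0.0, -1.0]]
ft_force: [0.4, 0.6, -0.3]
grip_width: 1.003
grasp_force: 0.0
```

Emit:
move_arm([
  [0.4,-0.35,0,0,0,0],
  [0.8,-0.7,0,0,0,0],
  [0.968,-0.861,0,0,0,0],
])

```text
time_s: 1.52
eef_pos: [0.4465, -0.1458, 0.3041]
orientation: [[0.915, 0.404, 0.0], [0.404, -0.915, 0.0], [0.0, 0.0, -1.0]]
ft_force: [0.9, -0.6, 0.9]
grip_width: 0.998
grasp_force: 0.0
```

Emit:
move_arm([
  [0.4,-0.35,0,0,0,0],
  [0.8,-0.7,0,0,0,0],
  [0.968,-0.861,0,0,0,0],
])

```text
time_s: 1.9
eef_pos: [0.5114, -0.0044, 0.304]
orientation: [[0.915, 0.404, 0.001], [0.404, -0.915, 0.0], [0.001, 0.0, -1.0]]
ft_force: [-0.0, -0.5, -0.4]
grip_width: 1.003
grasp_force: 0.0
```

Emit:
move_arm([
  [0.4,-0.35,0,0,0,0],
  [0.8,-0.7,0,0,0,0],
  [0.968,-0.861,0,0,0,0],
  [0.968,-0.861,0,0,0,0],
])

```text
time_s: 2.4
eef_pos: [0.5758, 0.1362, 0.3036]
orientation: [[0.915, 0.404, 0.0], [0.404, -0.915, 0.0], [0.0, -0.0, -1.0]]
ft_force: [-0.6, -0.1, -0.2]
grip_width: 0.999
grasp_force: 0.0
```

Emit:
move_arm([
  [0,0,0,0,0,-0.1],
  [0,0,0,0,0,-0.2],
  [0,0,0,0,0,-0.3],
  [0,0,0,0,0,-0.4],
  [0,0,0,0,0,-0.5],
  [0,0,0,0,0,-0.575],
  [0,0,0,0,0,-0.575],
])

```text
time_s: 3.28
eef_pos: [0.5751, 0.1334, 0.304]
orientation: [[0.252, 0.968, -0.0], [0.968, -0.252, -0.0], [-0.0, -0.0, -1.0]]
ft_force: [-0.0, 0.1, 0.2]
grip_width: 1.002
grasp_force: 0.0
```

Emit:
move_arm([
  [0,0,0,0,0,-0.1],
  [0,0,0,0,0,-0.2],
  [0,0,0,0,0,-0.3],
  [0,0,0,0,0,-0.4],
  [0,0,0,0,0,-0.5],
  [0,0,0,0,0,-0.576],
  [0,0,0,0,0,-0.576],
  [0,0,0,0,0,-0.576],
])

```text
time_s: 4.28
eef_pos: [0.5753, 0.134, 0.3039]
orientation: [[-0.602, 0.798, 0.0], [0.798, 0.602, -0.0], [-0.0, -0.0, -1.0]]
ft_force: [0.4, -0.3, 0.6]
grip_width: 0.999
grasp_force: 0.0
```

```bash
cat > chk.py <<'E'
from h import *
import sys
s=bot.observe(); im=imaging.read_camera("wrist"); cv2.imwrite(f"pics/{sys.argv[1]}.png",im[:,:,::-1])
o=s["orientation"]; print(s["time_s"],s["eef_pos"].round(4),np.degrees(np.arctan2(o[1,0],o[0,0])).round(2),s["joints"].round(2),s["ft_force"].round(2),s["ft_torque"].round(3))
c=cam("wrist",s); print("expected px",proj(c,box((.5755,.1346,2.222),.175)).round(0).tolist())
E
python3 chk.py w1
```

```text
4.275 [0.5753 0.134  0.3039] 127.04 [ 0.13  0.45  1.43 -0.    1.26 -0.52] [ 0.38 -0.27  0.6 ] [0.017 0.049 0.026]
expected px [[338.0, 322.0], [340.0, 357.0], [309.0, 322.0], [307.0, 357.0], [339.0, 180.0], [342.0, 194.0], [306.0, 180.0], [304.0, 195.0]]
```

View pics/w1.png

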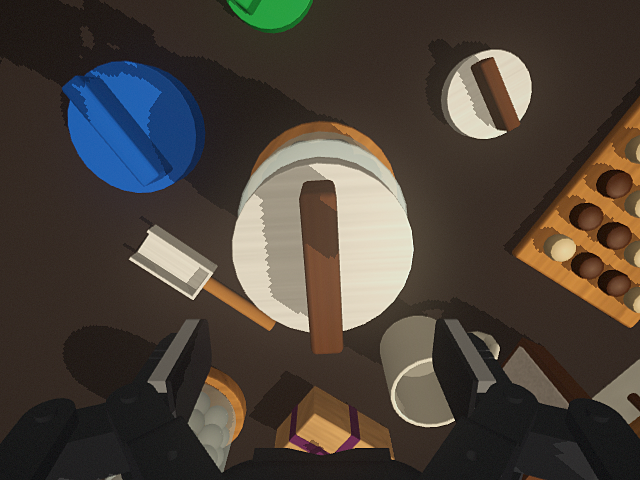

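The wrist view shows the bar running from (320,182) to (327,353), about 2° off the prediction. I'll refine with a fit in this view.

```bash
cat > wf.py <<'E'
from h import *
import sys
def wfit(im,s,zs,v0):
    c=cam("wrist",s); P=proj(c,box(v0,zs[0])); x0,y0=np.maximum(P.min(0)-15,0).astype(int); x1,y1=(P.max(0)+15).astype(int)
    m=wood(im,(x0,y0,x1-x0,min(y1,480)-y0))
    return [(z,)+fit([c],[m],z,v0) for z in zs]
E
python3 - <<'E'
from wf import *
s=bot.observe(); im=cv2.imread("pics/w1.png")[:,:,::-1]
for r in wfit(im,s,(.170,.175,.18),(.5755,.1346,2.222)): print(r[0],r[1].round(4),np.degrees(r[1][2]).round(2),r[2])
R=s["orientation"]; d=R.T@(np.r_[r[1][:2],0]-np.r_[s["eef_pos"][:2],0]); print("tool shift mm",d*1e3)
E
```

```text
0.17 [0.579  0.1296 2.2713] 130.13 0.16595488891264745
0.175 [0.5771 0.132  2.269 ] 130.0 0.15116825340959025
0.18 [0.5755 0.134  2.267 ] 129.89 0.14408297480641066
tool shift mm [-1.52536148e-01  9.41861554e-02  8.98931345e-06]
```

Emit:
move_arm([
  [0,0,0.2,0,0,-0.03],
  [-0.007,0,0.4,0,0,-0.03],
  [-0.007,0,0.558,0,0,-0.03],
  [-0.007,0,0.558,0,0,-0.03],
  [-0.007,0,0.558,0,0,-0.03],
], jaw=0.5, force=20)

```text
time_s: 4.95
eef_pos: [0.5762, 0.1336, 0.2377]
orientation: [[-0.642, 0.767, 0.001], [0.767, 0.642, 0.0], [-0.0, 0.001, -1.0]]
ft_force: [-0.5, 0.4, 0.0]
grip_width: 0.5
grasp_force: 0.0
```

Emit:
move_arm([
  [0,0,0,0,0,0],
  [0,0,0,0,0,0],
  [0,0,0,0,0,0],
  [0,0,0,0,0,0],
  [0,0,0,0,0,0],
], jaw=0.25)

```text
time_s: 5.58
eef_pos: [0.5759, 0.1336, 0.2369]
orientation: [[-0.643, 0.766, -0.0], [0.766, 0.643, -0.0], [-0.0, -0.0, -1.0]]
ft_force: [-0.1, -0.6, -0.7]
grip_width: 0.249
grasp_force: 0.0
```

```bash
python3 chk.py w2; python3 - <<'E'
from h import *
for n in("scene","side"): cv2.imwrite(f"pics/{n}1.png",imaging.read_camera(n)[:,:,::-1])
a=cv2.imread("pics/w2.png");b=cv2.imread("pics/side1.png")[220:340,250:370]
cv2.imwrite("pics/m1.png",np.hstack([cv2.resize(a,(400,300)),cv2.resize(b,(300,300),interpolation=2)]))
E
```

```text
5.575 [0.5759 0.1336 0.2369] 130.0 [ 0.13  0.52  1.51 -0.    1.11 -0.57] [-0.07 -0.57 -0.69] [-0.003  0.002  0.041]
expected px [[338.0, 397.0], [342.0, 463.0], [299.0, 395.0], [295.0, 461.0], [351.0, 211.0], [360.0, 241.0], [306.0, 209.0], [302.0, 239.0]]
```

View pics/m1.png

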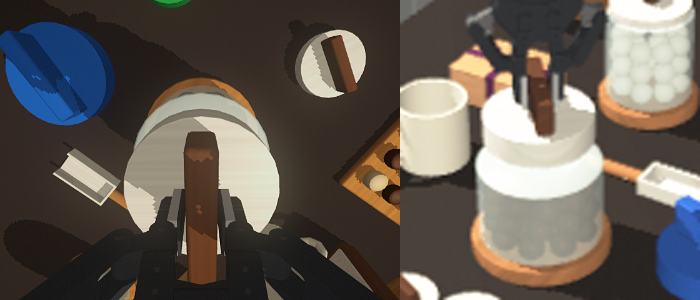

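The picture shows the bar caged between the pads with a small gap, and the lid sitting on the jar. Next I'll turn backward in steps.

```bash
cat > st.py <<'E'
from h import *
import sys
s=bot.observe(); im=imaging.read_camera("wrist"); cv2.imwrite(f"pics/{sys.argv[1]}.png",im[:,:,::-1])
o=s["orientation"]; a=np.arctan2(o[1,0],o[0,0])
c=cam("wrist",s)
m=wood(im,(230,100,190,260)); 
ys,xs=np.nonzero(m); w=lambda r: (xs[ys==r].min(),xs[ys==r].max())
for dz in (0,-.009,-.015):
    P=proj(c,box((*JA,a),.175+dz)) if (JA:=(.5762,.1335)) else 0; print(dz,"pred end row",P[:,1].min().round(1),end=" | ")
print("\n",s["time_s"],"yaw",np.degrees(a).round(1),"top row",ys.min(),"at+8",w(ys.min()+8),"+80",w(ys.min()+80),"F",s["ft_force"].round(1),"Tz",s["ft_torque"].round(2),"g",s["grip_width"].round(3),s["grasp_force"])
E
python3 st.py a0
```

```text
0 pred end row 213.3 | -0.009 pred end row 207.6 | -0.015 pred end row 204.1 | Traceback (most recent call last):
  File "st.py", line 10, in <module>
    print("\n",s["time_s"],"yaw",np.degrees(a).round(1),"top row",ys.min(),"at+8",w(ys.min()+8),"+80",w(ys.min()+80),"F",s["ft_force"].round(1),"Tz",s["ft_torque"].round(2),"g",s["grip_width"].round(3),s["grasp_force"])
                                                                                                                                                                                 ^^^^^^^^^^^^^^^^^^^^^
AttributeError: 'float' object has no attribute 'round'
```

Emit:
move_arm([
  [0,0,0,0,0,-0.03],
  [0,0,0,0,0,-0.06],
  [0,0,0,0,0,-0.09],
  [0,0,0,0,0,-0.12],
  [0,0,0,0,0,-0.15],
  [0,0,0,0,0,-0.15],
])

```text
time_s: 6.52
eef_pos: [0.5759, 0.1336, 0.2369]
orientation: [[-0.804, 0.595, 0.0], [0.595, 0.804, -0.0], [-0.0, -0.0, -1.0]]
ft_force: [0.1, 0.5, 0.5]
grip_width: 0.251
grasp_force: 0.9
```

```bash
python3 st.py a1
```

```text
0 pred end row 213.4 | -0.009 pred end row 207.7 | -0.015 pred end row 204.2 | Traceback (most recent call last):
  File "st.py", line 10, in <module>
    print("\n",s["time_s"],"yaw",np.degrees(a).round(1),"top row",ys.min(),"at+8",w(ys.min()+8),"+80",w(ys.min()+80),"F",s["ft_force"].round(1),"Tz",s["ft_torque"].round(2),"g",s["grip_width"].round(3),s["grasp_force"])
                                                                                                                                                                                 ^^^^^^^^^^^^^^^^^^^^^
AttributeError: 'float' object has no attribute 'round'
```

```bash
sed -i 's/s\["grip_width"\].round(3)/s["grip_width"]/; s/JA,a),.175+dz)) if (JA:=(.5762,.1335)) else 0/(.5762,.1335),a),.175+dz))/' st.py
sed -i 's/^for dz/b=cv2.imread("pics\/a0.png")[:,:,::-1]; mb=wood(b,(230,100,190,260)); print("base top",np.nonzero(mb)[0].min())\nfor dz/' st.py; python3 st.py a1
```

```text
base top 210
0 pred end row 213.5 | -0.009 pred end row 207.8 | -0.015 pred end row 204.3 | 
 6.575 yaw 143.4 top row 209 at+8 (np.int64(315), np.int64(359)) +80 (np.int64(305), np.int64(360)) F [-0.  -0.1  0. ] Tz [-0.01 -0.02 -0.01] g 0.2521783084904031 0.7278553390642628
```

Emit:
move_arm([
  [0,0,0,0,0,-0.03],
  [0,0,0,0,0,-0.06],
  [0,0,0,0,0,-0.09],
  [0,0,0,0,0,-0.11],
  [0,0,0,0,0,-0.11],
])

```text
time_s: 7.25
eef_pos: [0.5759, 0.1336, 0.2369]
orientation: [[-0.894, 0.448, 0.0], [0.448, 0.894, -0.0], [-0.0, 0.0, -1.0]]
ft_force: [0.1, -0.3, -0.1]
grip_width: 0.25
grasp_force: 1.4
```

```bash
python3 st.py a2
```

```text
base top 210
0 pred end row 213.4 | -0.009 pred end row 207.7 | -0.015 pred end row 204.3 | 
 7.25 yaw 153.4 top row 209 at+8 (np.int64(316), np.int64(359)) +80 (np.int64(305), np.int64(360)) F [ 0.1 -0.3 -0.1] Tz [-0.03 -0.02 -0.03] g 0.24983591032271468 1.421491481596604
```

Emit:
move_arm([
  [0,0,0,0,0,-0.03],
  [0,0,0,0,0,-0.06],
  [0,0,0,0,0,-0.08],
  [0,0,0,0,0,-0.08],
])

```text
time_s: 7.8
eef_pos: [0.5759, 0.1336, 0.2369]
orientation: [[-0.943, 0.333, 0.0], [0.333, 0.943, 0.0], [-0.0, 0.0, -1.0]]
ft_force: [0.6, -0.2, 0.9]
grip_width: 0.253
grasp_force: 1.4
```

```bash
python3 st.py a3
```

```text
base top 210
0 pred end row 213.5 | -0.009 pred end row 207.8 | -0.015 pred end row 204.3 | 
 7.8 yaw 160.6 top row 209 at+8 (np.int64(316), np.int64(359)) +80 (np.int64(305), np.int64(361)) F [ 0.6 -0.2  0.9] Tz [ 0.04  0.02 -0.03] g 0.25272142650383134 1.405244143679738
```

Emit:
move_arm([
  [0,0,0,0,0,-0.03],
  [0,0,0,0,0,-0.06],
  [0,0,0,0,0,-0.08],
  [0,0,0,0,0,-0.08],
])

```text
time_s: 8.35
eef_pos: [0.576, 0.1337, 0.2369]
orientation: [[-0.977, 0.212, 0.0], [0.212, 0.977, 0.0], [-0.0, 0.0, -1.0]]
ft_force: [-0.2, 0.5, 0.2]
grip_width: 0.253
grasp_force: 0.0
```

```bash
python3 st.py a4
```

```text
base top 210
0 pred end row 213.3 | -0.009 pred end row 207.6 | -0.015 pred end row 204.1 | 
 8.35 yaw 167.8 top row 206 at+8 (np.int64(311), np.int64(353)) +80 (np.int64(305), np.int64(354)) F [-0.2  0.5  0.2] Tz [0.03 0.   0.03] g 0.25277602695267365 0.046327769159688614
```

```bash
python3 - <<'E'
from h import *
d=imaging.read_camera("side")[:,:,::-1]; cv2.imwrite("pics/side2.png",d)
r=[cv2.resize(x[225:305,265:345],(390,390),interpolation=2) for x in(cv2.imread("pics/side1.png"),d)]
cv2.imwrite("pics/m2.png",np.hstack(r))
E
python3 st.py a5
```

```text
base top 210
0 pred end row 213.2 | -0.009 pred end row 207.5 | -0.015 pred end row 204.0 | 
 8.45 yaw 167.7 top row 206 at+8 (np.int64(311), np.int64(353)) +80 (np.int64(305), np.int64(354)) F [ 0.7 -0.7  0.3] Tz [0.02 0.   0.01] g 0.24768772475673898 0.07763926776533481
```

View pics/m2.png

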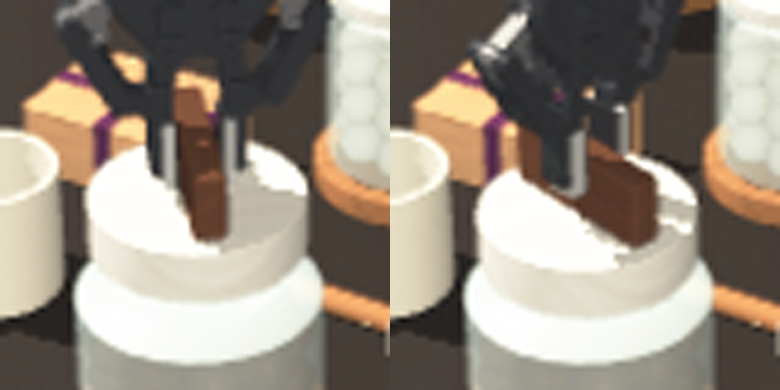

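The side view compares before (left) with after (right). The lid's lower edge has dropped about 3.3 px (roughly 8 mm) and it looks level, so it has most likely dropped in. I'll turn slightly further back to be sure, then check.

Emit:
move_arm([
  [0,0,0,0,0,-0.03],
  [0,0,0,0,0,-0.06],
  [0,0,0,0,0,-0.08],
  [0,0,0,0,0,-0.08],
])

```text
time_s: 9.0
eef_pos: [0.5759, 0.1336, 0.2369]
orientation: [[-0.996, 0.088, 0.0], [0.088, 0.996, -0.0], [-0.0, -0.0, -1.0]]
ft_force: [1.0, 0.7, -0.4]
grip_width: 0.25
grasp_force: 1.9
```

```bash
cat > lidz.py <<'E'
# lid height change: vertical image shift of lid rim band vs the first side/scene pictures
from h import *
import sys
for n in ("side","scene"):
    im=imaging.read_camera(n)[:,:,::-1]; cv2.imwrite(f"pics/{n}_{sys.argv[1]}.png",im); b=cv2.imread(f"pics/{n}1.png"); c=cam(n)
    for k,off in (("L",-.03),("C",0),("R",.03)):
        rt=c[3][0]*[1,1,0]; rt/=np.linalg.norm(rt); fw=c[3][2]*[1,1,0]; fw/=np.linalg.norm(fw)
        e=np.array([.5762,.1335,0])+rt*off-fw*np.sqrt(.054**2-off**2)
        def row(z): return proj(c,np.array([e+[0,0,z]]))[0]
        u,v=row(.14).round().astype(int)
        A=b[v-14:v+9,u-3:u+4].mean((1,2)); B=im[v-14:v+9,u-3:u+4].mean((1,2))
        t=np.arange(23); sh=np.arange(-2,9,.1); i=t[9:14]
        cost=[((np.interp(t[6:21],t+d,A)-B[6:21])[d>-9 and slice(None)]**2).sum() for d in sh]
        print(n,k,"shift px",sh[np.argmin(cost)].round(1),"expected for 9mm",(row(.131)-row(.14))[1].round(2),"15mm",(row(.125)-row(.14))[1].round(2))
E
python3 st.py a6; python3 lidz.py b
```

```text
base top 210
0 pred end row 213.4 | -0.009 pred end row 207.7 | -0.015 pred end row 204.2 | 
 9.0 yaw 175.0 top row 204 at+8 (np.int64(316), np.int64(358)) +80 (np.int64(305), np.int64(357)) F [ 1.   0.7 -0.4] Tz [-0.04 -0.01 -0.06] g 0.24982234229759134 1.9114808470476419
side L shift px 3.2 expected for 9mm 3.2 15mm 5.32
side C shift px 0.5 expected for 9mm 3.21 15mm 5.33
side R shift px 4.0 expected for 9mm 3.2 15mm 5.32
scene L shift px 2.2 expected for 9mm 2.37 15mm 3.93
scene C shift px 2.2 expected for 9mm 2.36 15mm 3.92
scene R shift px 1.9 expected for 9mm 2.37 15mm 3.93
```

The drop is confirmed at about 9 mm and level. Now I'll lower the cage and turn clockwise.

Emit:
move_arm([
  [0,0,0.04,0,0,0],
  [0,0,0.075,0,0,0.03],
  [0,0,0.075,0,0,0.08],
  [0,0,0.075,0,0,0.14],
  [0,0,0.075,0,0,0.2],
  [0,0,0.075,0,0,0.26],
  [0,0,0.075,0,0,0.32],
  [0,0,0.075,0,0,0.32],
])

```text
time_s: 10.15
eef_pos: [0.5758, 0.1336, 0.2276]
orientation: [[-0.831, 0.556, -0.0], [0.556, 0.831, -0.0], [0.0, -0.0, -1.0]]
ft_force: [0.2, -0.4, -0.2]
grip_width: 0.248
grasp_force: 0.0
```

```bash
sed 's/b=cv2.*$//' st.py > st2.py; python3 st2.py c1
```

```text
0 pred end row 220.4 | -0.009 pred end row 214.0 | -0.015 pred end row 210.1 | 
 10.15 yaw 146.2 top row 210 at+8 (np.int64(285), np.int64(329)) +80 (np.int64(283), np.int64(339)) F [ 0.2 -0.4 -0.2] Tz [0.01 0.04 0.  ] g 0.24778080169344954 0.0
```

Emit:
move_arm([
  [0,0,0,0,0,0.05],
  [0,0,0,0,0,0.1],
  [0,0,0,0,0,0.15],
  [0,0,0,0,0,0.2],
  [0,0,0,0,0,0.25],
  [0,0,0,0,0,0.3],
  [0,0,0,0,0,0.3],
])

```text
time_s: 11.08
eef_pos: [0.5758, 0.1336, 0.2278]
orientation: [[-0.49, 0.872, -0.0], [0.872, 0.49, -0.0], [0.0, -0.0, -1.0]]
ft_force: [-0.4, -0.9, -0.1]
grip_width: 0.25
grasp_force: 0.0
```

```bash
python3 st2.py c2; python3 lidz.py c
```

```text
0 pred end row 219.5 | -0.009 pred end row 213.1 | -0.015 pred end row 209.3 | 
 11.075 yaw 119.3 top row 208 at+8 (np.int64(285), np.int64(329)) +80 (np.int64(284), np.int64(338)) F [-0.4 -0.9 -0.1] Tz [0.01 0.02 0.  ] g 0.25026438592828665 0.029124381053406978
side L shift px 4.0 expected for 9mm 3.2 15mm 5.32
side C shift px 4.4 expected for 9mm 3.21 15mm 5.33
side R shift px 4.3 expected for 9mm 3.2 15mm 5.32
scene L shift px 3.1 expected for 9mm 2.37 15mm 3.93
scene C shift px 3.0 expected for 9mm 2.36 15mm 3.92
scene R shift px 2.7 expected for 9mm 2.37 15mm 3.93
```

Emit:
move_arm([
  [0,0,0.02,0,0,0.04],
  [0,0,0.02,0,0,0.08],
  [0,0,0.02,0,0,0.12],
  [0,0,0.02,0,0,0.16],
  [0,0,0.02,0,0,0.2],
  [0,0,0.02,0,0,0.2],
])

```text
time_s: 11.98
eef_pos: [0.5759, 0.1336, 0.2255]
orientation: [[-0.196, 0.981, -0.0], [0.981, 0.196, 0.0], [0.0, -0.0, -1.0]]
ft_force: [-0.2, 0.7, -0.5]
grip_width: 0.248
grasp_force: 0.1
```

```bash
python3 st2.py c3
```

```text
0 pred end row 220.4 | -0.009 pred end row 213.9 | -0.015 pred end row 209.9 | 
 11.975 yaw 101.3 top row 208 at+8 (np.int64(285), np.int64(328)) +80 (np.int64(283), np.int64(339)) F [-0.2  0.7 -0.5] Tz [-0.04  0.03  0.04] g 0.24817392625482074 0.12226091275806539
```

Emit:
move_arm([
  [0,0,0,0,0,0.02],
  [0,0,0,0,0,0.04],
  [0,0,0,0,0,0.06],
  [0,0,0,0,0,0.06],
])

```text
time_s: 12.52
eef_pos: [0.5759, 0.1336, 0.2255]
orientation: [[-0.1, 0.995, -0.0], [0.995, 0.1, 0.0], [0.0, -0.0, -1.0]]
ft_force: [0.2, -0.2, -0.2]
grip_width: 0.252
grasp_force: 0.4
```

```bash
python3 st2.py c4;python3 lidz.py d
```

```text
0 pred end row 220.1 | -0.009 pred end row 213.6 | -0.015 pred end row 209.7 | 
 12.525 yaw 95.8 top row 208 at+8 (np.int64(284), np.int64(328)) +80 (np.int64(283), np.int64(338)) F [ 0.2 -0.2 -0.2] Tz [-0.    0.04  0.04] g 0.25204754406700886 0.38685974330292083
side L shift px 5.0 expected for 9mm 3.2 15mm 5.32
side C shift px 6.1 expected for 9mm 3.21 15mm 5.33
side R shift px 2.0 expected for 9mm 3.2 15mm 5.32
scene L shift px 4.0 expected for 9mm 2.37 15mm 3.93
scene C shift px 3.8 expected for 9mm 2.36 15mm 3.92
scene R shift px 8.6 expected for 9mm 2.37 15mm 3.93
```

Nearly home. I'll keep turning in small steps until the torque rises.

Emit:
move_arm([
  [0,0,0,0,0,0.02],
  [0,0,0,0,0,0.04],
  [0,0,0,0,0,0.04],
])

```text
time_s: 13.05
eef_pos: [0.5759, 0.1336, 0.2255]
orientation: [[-0.038, 0.999, 0.0], [0.999, 0.038, 0.0], [0.0, 0.0, -1.0]]
ft_force: [0.3, 0.2, -0.5]
grip_width: 0.252
grasp_force: 0.2
```

```bash
python3 st2.py c5
```

```text
0 pred end row 219.9 | -0.009 pred end row 213.5 | -0.015 pred end row 209.5 | 
 13.05 yaw 92.2 top row 208 at+8 (np.int64(285), np.int64(328)) +80 (np.int64(284), np.int64(338)) F [ 0.3  0.2 -0.5] Tz [0.01 0.   0.04] g 0.25230674716009965 0.24062783788394881
```

Emit:
move_arm([
  [0,0,0,0,0,0.02],
  [0,0,0,0,0,0.04],
  [0,0,0,0,0,0.04],
])

```text
time_s: 13.48
eef_pos: [0.5758, 0.1336, 0.2254]
orientation: [[0.025, 1.0, -0.0], [1.0, -0.025, -0.0], [-0.0, -0.0, -1.0]]
ft_force: [-0.2, 0.3, -1.7]
grip_width: 0.251
grasp_force: 1.7
```

```bash
python3 st2.py c6
```

```text
0 pred end row 219.8 | -0.009 pred end row 213.3 | -0.015 pred end row 209.4 | 
 13.475 yaw 88.6 top row 208 at+8 (np.int64(284), np.int64(327)) +80 (np.int64(283), np.int64(338)) F [-0.2  0.3 -1.7] Tz [0.   0.07 0.06] g 0.2507857558311711 1.734718800871633
```

Emit:
move_arm([
  [0,0,0,0,0,0.02],
  [0,0,0,0,0,0.03],
  [0,0,0,0,0,0.03],
])

```text
time_s: 13.9
eef_pos: [0.5758, 0.1336, 0.2255]
orientation: [[0.072, 0.997, -0.0], [0.997, -0.072, -0.0], [-0.0, -0.0, -1.0]]
ft_force: [-0.5, -0.6, -2.6]
grip_width: 0.25
grasp_force: 15.7
```

```bash
python3 st2.py c7
```

```text
0 pred end row 219.5 | -0.009 pred end row 213.1 | -0.015 pred end row 209.2 | 
 13.9 yaw 85.9 top row 208 at+8 (np.int64(281), np.int64(323)) +80 (np.int64(280), np.int64(337)) F [-0.5 -0.6 -2.6] Tz [-0.11  0.23  0.61] g 0.2501332802775435 15.655358964577317
```

Emit:
move_arm([
  [0,0,0,0,0,0.015],
  [0,0,0,0,0,0.03],
  [0,0,0,0,0,0.03],
])

```text
time_s: 14.32
eef_pos: [0.5759, 0.1336, 0.2256]
orientation: [[0.119, 0.993, 0.0], [0.993, -0.119, -0.0], [-0.0, 0.0, -1.0]]
ft_force: [-2.3, -1.0, -1.0]
grip_width: 0.253
grasp_force: 39.3
```

```bash
python3 st2.py c8
```

```text
0 pred end row 219.4 | -0.009 pred end row 212.9 | -0.015 pred end row 209.0 | 
 14.325 yaw 83.2 top row 208 at+8 (np.int64(278), np.int64(319)) +80 (np.int64(277), np.int64(336)) F [-2.3 -1.  -1. ] Tz [-0.36  0.35  1.42] g 0.2531673847983058 39.267185602511745
```

The torque climbs sharply from 0.06 to 1.4 N m while the bar stays put, so this is the firm stop. Now I'll relax, open and rise.

Emit:
move_arm([
  [0,0,0,0,0,-0.03],
  [0,0,0,0,0,-0.06],
  [0,0,0,0,0,-0.06],
])

```text
time_s: 14.75
eef_pos: [0.576, 0.1337, 0.2255]
orientation: [[0.025, 1.0, 0.0], [1.0, -0.025, 0.0], [0.0, 0.0, -1.0]]
ft_force: [-0.4, -0.5, -1.7]
grip_width: 0.254
grasp_force: 1.3
```

Emit:
move_arm([
  [0,0,0,0,0,0],
  [0,0,0,0,0,0],
  [0,0,0,0,0,0],
  [0,0,0,0,0,0],
], jaw=0.5)

```text
time_s: 15.25
eef_pos: [0.5759, 0.1336, 0.2256]
orientation: [[0.025, 1.0, 0.0], [1.0, -0.025, 0.0], [0.0, 0.0, -1.0]]
ft_force: [0.1, 0.6, 0.4]
grip_width: 0.501
grasp_force: 0.0
```

Emit:
move_arm([
  [0,0,-0.2,0,0,0],
  [0,0,-0.5,0,0,0],
  [0,0,-0.8,0,0,0],
  [0,0,-0.8,0,0,0],
  [0,0,-0.8,0,0,0],
])

```text
time_s: 15.88
eef_pos: [0.5756, 0.1336, 0.321]
orientation: [[0.025, 1.0, -0.001], [1.0, -0.025, -0.0], [-0.0, -0.001, -1.0]]
ft_force: [-1.3, 0.7, -0.0]
grip_width: 0.498
grasp_force: 0.0
```

```bash
python3 lidz.py e; python3 - <<'E'
from wf import *
s=bot.observe(); im=imaging.read_camera("wrist"); cv2.imwrite("pics/w9.png",im[:,:,::-1])
for r in wfit(im,s,(.154,.16,.166),(.576,.1335,np.radians(91))): print(r[0],r[1].round(4),np.degrees(r[1][2]).round(2),r[2])
cs=[cam("scene"),cam("side")]; ims=[cv2.imread(f"pics/{n}_e.png")[:,:,::-1] for n in("scene","side")]
v0=(.576,.1335,np.radians(90)); ms=[]
for c,i in zip(cs,ims):
    P=proj(c,box(v0,.16)); a=(P.min(0)-4).astype(int); b=(P.max(0)+4).astype(int); ms.append(wood(i,(*a,*(b-a))))
for z in (.15,.154,.157,.16,.163,.166,.17): print(z,*[x.round(4) for x in fit(cs,ms,z,v0)])
cv2.imwrite("pics/m9.png",np.hstack([cv2.resize(im[:,:,::-1],(400,300)),cv2.resize(ims[1][225:325,255:355,::-1],(300,300),interpolation=2)]))
E
```

```text
side L shift px 5.6 expected for 9mm 3.2 15mm 5.32
side C shift px 5.7 expected for 9mm 3.21 15mm 5.33
side R shift px 1.3 expected for 9mm 3.2 15mm 5.32
scene L shift px 4.8 expected for 9mm 2.37 15mm 3.93
scene C shift px 4.0 expected for 9mm 2.36 15mm 3.92
scene R shift px 8.9 expected for 9mm 2.37 15mm 3.93
0.154 [0.5749 0.1331 1.6943] 97.08 0.05756385010895337
0.16 [0.5752 0.1349 1.6933] 97.02 0.08127984244817475
0.166 [0.5754 0.1359 1.6879] 96.71 0.11823811136807581
0.15 [0.5756 0.1289 1.7383] 0.516
0.154 [0.5754 0.1306 1.7351] 0.3629
0.157 [0.5755 0.1314 1.7152] 0.3014
0.16 [0.5757 0.1325 1.7238] 0.286
0.163 [0.5754 0.1338 1.7232] 0.3108
0.166 [0.575  0.1352 1.7255] 0.3824
0.17 [0.5751 0.1372 1.7087] 0.5479
```

View pics/m9.png

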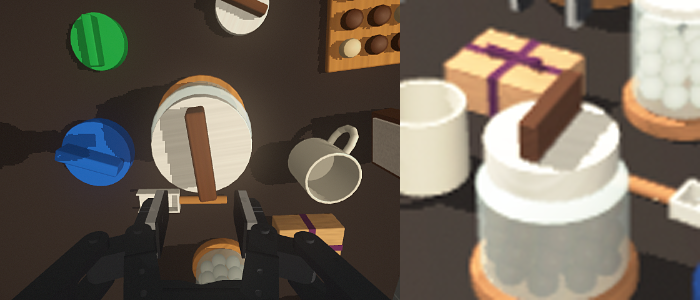

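The lid is home: the bar centre is at z ≈ 0.160 (rim + 25 mm), the lid sits level, and it is released. Handing in.

```bash
python3 -c "
from plant import bot
print(bot.close_job())"
```

```text
the job is handed in; nothing more can be done
None
```

The lid was turned backward until it dropped into its thread, turned clockwise to its firm stop and released with the gripper raised clear; the other things were not touched, and the job was handed in about 16 s into the 51 s limit, with no verdict returned.

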